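# Lid the finished glass jars

### The job

Put the three round frosted-glass lids on the three open glass jars, each on the jar of its own size, so that every lid sits level on the rim with its plug inside the mouth. Lower the lids onto the glass rather than dropping them, and leave the jars standing where they are. The square lid fits none of them: leave it and the other things on the bench where they lie.

Things in the scene. Friction and masses are not known exactly. Their poses are not given: they have to be found in the camera images.
- small_jar: The small jar: open, straight-sided round glass jar, loose, standing upright and empty, 64 mm outer diameter, 90 mm tall, wall 4 mm (mouth 56 mm across), floor 6 mm thick. Origin: centre of the underside; z up, so the rim is at z = 90 mm.
- medium_jar: The medium jar: open, straight-sided round glass jar, loose, standing upright and empty, 84 mm outer diameter, 60 mm tall, wall 4 mm (mouth 76 mm across), floor 6 mm thick. Origin: centre of the underside; z up, so the rim is at z = 60 mm.
- large_jar: The large jar: open, straight-sided round glass jar, loose, standing upright and empty, 104 mm outer diameter, 75 mm tall, wall 4 mm (mouth 96 mm across), floor 6 mm thick. Origin: centre of the underside; z up, so the rim is at z = 75 mm.
- small_lid: The small round lid, frosted glass, about 100 g, loose, knob up. From below: plug 40 mm across, 6 mm high; disc 74 mm across, 8 mm thick; upright round knob 26 mm across from z = 14 to 48 mm, tapering to 18 mm at the top (z = 54 mm). Origin: centre of the underside of the plug, z up. Seated on the small jar, the disc rests on the rim and the origin is 6 mm below the rim.
- medium_lid: The medium round lid, frosted glass, about 160 g, loose, knob up. From below: plug 60 mm across, 6 mm high; disc 94 mm across, 8 mm thick; upright round knob 26 mm across from z = 14 to 48 mm, tapering to 18 mm at the top (z = 54 mm). Origin: centre of the underside of the plug, z up. Seated on the medium jar, the disc rests on the rim and the origin is 6 mm below the rim.
- large_lid: The large round lid, frosted glass, about 230 g, loose, knob up. From below: plug 80 mm across, 6 mm high; disc 114 mm across, 8 mm thick; upright round knob 26 mm across from z = 14 to 48 mm, tapering to 18 mm at the top (z = 54 mm). Origin: centre of the underside of the plug, z up. Seated on the large jar, the disc rests on the rim and the origin is 6 mm below the rim.
- square_lid: A spare square lid of the same frosted glass, 90 x 90 mm, with the same knob (top at 54 mm); it fits none of the jars and stays where it lies. Origin: centre of its underside.
- grit_tin: Bystander: closed bare steel tin, 68 mm in diameter, 85 mm tall, upright. Origin: centre of its underside.
- felt_wheel: Bystander: dark grey felt polishing wheel lying flat, 100 mm in diameter, 22 mm thick, with a 24 mm bore. Origin: centre of its underside.
There are look-alikes about, which are no part of the job. Leave any red look-alike of the medium_lid alone. Leave any green look-alike of the large_jar alone.

How it is judged:
By the outcome, as a careful person would: the job done as asked, in the order asked, and still so for the second after the job is handed in, with the robot touching nothing.
It also fails if it takes over 83 s, if anything falls off the work surface, if the arm or the gripper's body presses on something with over 40 N, if the wrist force passes 120 N, or if a joint passes its speed limit or range.

### The arm

A 6-joint arm with a two-finger parallel gripper is mounted at the origin on the work surface. World frame = base frame: x ahead of the robot, y to its left, z up, the work surface at z = 0. Lengths are in m, angles in rad, forces in N, time in s.
With the tool pointing down it reaches from about 0.375 to 0.9 m from the base axis. Payload 3.1 kg.
Tool frame: the origin (TCP) lies midway between the tips of the shut fingers; the grasp point (between the pads) lies 19 mm behind it; x points along the fingers, y is the direction in which the jaws open and shut, and the axes are right-handed (so a half turn about x gives the same grasp; the last joint's range is limited). The gripper opens to 87 mm and grips with 3 to 60 N. Pads are 19 mm wide; open, the fingers measure 117 mm over their backs; the gripper's body (75 mm by 190 mm) begins 51 mm behind the grasp point.
Start: joints at [-1.377, 0.527, 1.433, -0, 1.181, -0.178], TCP at [0.227, -0.582, 0.223] pointing down, gripper open.
Joint ranges: [-3.08, 3.08], [-0.75, 2.2], [0.22, 2.44], [-1.43, 4.57], [0, 2.65], [-2.85, 2.85]. Speed limits (rad/s): [2.79, 2.79, 3.14, 3.14, 3.14, 3.14].

### API

Orientations are given as a unit quaternion [x, y, z, w].
In Python, from rig import get_obs, imaging, robot gives the robot as it stands.
- The arm moves only by the shell command python3 -m inch 'ROWS' [FORCE]. ROWS is JSON, a list of rows, each a list of 3 entries, a list of its own where there are three numbers: the finger opening in mm, from 0 to 87, then the shift along the tool's x, y, z in mm, then the turn, a rotation vector about the tool's x, y, z in degrees. In form: [[grip, [dx, dy, dz], [wx, wy, wz]], ...]. A call has 1 to 12 rows; each row shifts and turns the pose as measured when the row begins, along the tool's axes as they then stand; what a row does not reach is not made up. A row lasts 1/8 s, in which the tool goes at most 62.5 mm and 10.7 degrees, less where a joint would pass 70% of its speed; a pose out of reach is approached as far as the arm can. A call with a gripper value outside its range is refused whole. The fingers move at their own pace and stop on an object; FORCE is the grip in N (left out, the last holds). Time passes only in rows, so rows that do not move let the fingers close. It gives the time, the measured TCP pose, the force and the opening at its end, in the units of the state.
- get_obs(): the state, without advancing time (a new reading comes with each control period).
- imaging.camera(name): name is "side" or "top" or "wrist"; returns the picture (480x640x3 uint8, red, green, blue); there is no depth.
- imaging.camera_params(name): a dict with "camera_matrix" (3x3 intrinsics, pixels), "k1" (the pictures are not rectified: a ray, as slopes to the right and down, at radius r is drawn at 1 + k1 r^2 times it, then the intrinsics apply), "xyz" and "rotation" of the camera in the world. Camera axes: x right, y down, z forward; pixel columns grow to the right and rows downward; lengths in m; the calibration is good to about 2 mm. A picture is of the moment at which its call begins: read the wrist's pose just before it. camera_params takes no time and is no camera call; for the wrist camera it gives the pose at the moment of the call.
- robot.hand_in(): hands the job in, once; it reports no verdict.
Trained networks look in the newest picture that a camera, given by its name, has taken for a name from the list of things; names that differ only in an ending like _2 or _b are one class to them, and where a whole thing is asked for, a point or a joint stands for the part that bears it (a point fixed in the world has none). Each returns a list of dicts, best first, with "confidence" (0 to 1); they miss things now and then, are a little off and sometimes report something else, mostly with a low value. They report only what shows in the picture. A call takes as long as a camera call. They do not tell look-alikes from the thing itself.
- imaging.cut_out(camera, target): "pixels" (480x640 bool, what is visible of it) and "box" ([centre column, centre row, width, height] in pixels, round what is visible of it).
- imaging.tip_of(camera, target): "pixel" ([column, row] in pixels: a listed point, or the origin of a listed thing).
The state is a dict: "time": time; "q": joint angles; "joint_velocities": joint speeds; "joint_torque": joint torques, N m; "position": TCP position; "tool_rot": TCP orientation; "ft_force": force on the tool from outside, world axes, zero at the start; "moment": the same for the moment, N m; "grip_width": finger opening in m.
Only numpy, scipy, OpenCV 4.12 (cv2) and the standard library are available. Lean on these libraries where they do the work, as an engineer would, in place of code of your own. Each camera call takes 0.05 s, during which the arm holds its last target. There are 200 camera calls.

## Working session

There is one attempt and no reset: what is moved stays moved. The work goes in short steps, Python scripts to look and compute and a shell command to move; the robot and the scene stay as the last step left them, time stands still between calls to the robot, and variables do not carry over. Pictures are saved under pics/ and viewed, about 12 in all and at most 16, crops included, and the job is handed in when it is done.

```bash
ls; mkdir -p pics; cat > h.py <<'E'
import numpy as np, cv2
from rig import get_obs, imaging, robot
from scipy.spatial.transform import Rotation as R
def par(n):
    p=imaging.camera_params(n); M=np.array(p["rotation"],float)
    if M.shape!=(3,3): M=R.from_quat(M).as_matrix()
    return np.array(p["camera_matrix"]),p["k1"],np.array(p["xyz"]),M
def ray(p,uv):
    K,k,c,M=p; d=cv2.undistortPoints(np.array([[uv]],float),K,np.array([k,0,0,0.]))[0,0]
    return c, M@np.array([d[0],d[1],1])
def onz(p,uv,z):
    c,d=ray(p,uv); return c+d*(z-c[2])/d[2]
def proj(p,X):
    K,k,c,M=p
    return cv2.projectPoints((np.atleast_2d(X)-c)@M,np.zeros(3),np.zeros(3),K,np.array([k,0,0,0.]))[0][:,0]
def save(n,f):
    a=imaging.camera(n); cv2.imwrite("pics/"+f,a[:,:,::-1]); return a
E
python3 - <<'E'
from h import *
N=["small_jar","medium_jar","large_jar","small_lid","medium_lid","large_lid","square_lid","grit_tin","felt_wheel"]
H=[.09,.06,.075,0,0,0,0,.085,0.0]
print(imaging.camera_params("wrist"))
for n in("top","side"):
    save(n,n+"0.png"); p=par(n); print(n,p[2])
    for t,h in zip(N,H):
        for r in imaging.tip_of(n,t)[:4]: print(t,round(r["confidence"],2),np.round(r["pixel"]),np.round(onz(p,r["pixel"],0),3))
E
```

```text
pics
{'camera_matrix': array([[374.73287118,   0.        , 315.23605199],
       [  0.        , 374.73287118, 234.98426574],
       [  0.        ,   0.        ,   1.        ]]), 'k1': -0.06439880597303968, 'xyz': array([ 0.28947827, -0.55651504,  0.38302841]), 'rotation': array([ 0.81880021, -0.56006293, -0.0721993 ,  0.10335857])}
top [ 0.37130953 -0.07496999  1.06159447]
small_jar 0.81 [383. 199.] [ 0.648 -0.193  0.   ]
medium_jar 0.78 [298. 194.] [0.661 0.005 0.   ]
large_jar 0.63 [396. 140.] [ 0.79  -0.227  0.   ]
large_jar 0.56 [344. 269.] [ 0.484 -0.1    0.   ]
small_lid 0.75 [253. 270.] [0.483 0.106 0.   ]
medium_lid 0.76 [452. 280.] [ 0.458 -0.342  0.   ]
medium_lid 0.72 [426. 358.] [ 0.288 -0.279  0.   ]
medium_lid 0.69 [530. 292.] [ 0.433 -0.514  0.   ]
medium_lid 0.49 [251. 271.] [0.482 0.109 0.   ]
large_lid 0.88 [222. 202.] [0.644 0.181 0.   ]
large_lid 0.25 [154. 276.] [0.471 0.33  0.   ]
square_lid 0.98 [152. 276.] [0.472 0.335 0.   ]
grit_tin 0.97 [131. 192.] [0.669 0.395 0.   ]
felt_wheel 0.65 [468. 194.] [ 0.658 -0.389  0.   ]
side [ 0.41125492 -0.85738616  0.58240796]
small_jar 0.71 [371. 283.] [ 0.637 -0.191  0.   ]
medium_jar 0.61 [358. 228.] [0.657 0.016 0.   ]
large_jar 0.73 [292. 267.] [ 0.482 -0.116  0.   ]
large_jar 0.73 [443. 287.] [ 0.782 -0.226  0.   ]
small_lid 0.74 [282. 208.] [0.482 0.134 0.   ]
medium_lid 0.96 [194. 331.] [ 0.286 -0.279  0.   ]
medium_lid 0.8 [295. 440.] [ 0.442 -0.513  0.   ]
medium_lid 0.58 [295. 348.] [ 0.462 -0.344  0.   ]
large_lid 0.89 [343. 196.] [0.655 0.18  0.   ]
square_lid 0.83 [273. 176.] [0.472 0.328 0.   ]
grit_tin 0.7 [334. 161.] [0.672 0.409 0.   ]
felt_wheel 0.69 [410. 353.] [ 0.657 -0.383  0.   ]
```

View pics/top0.png

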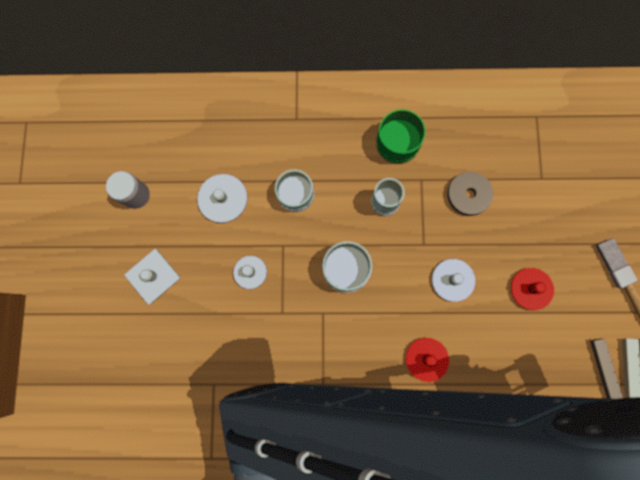

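View pics/side0.png

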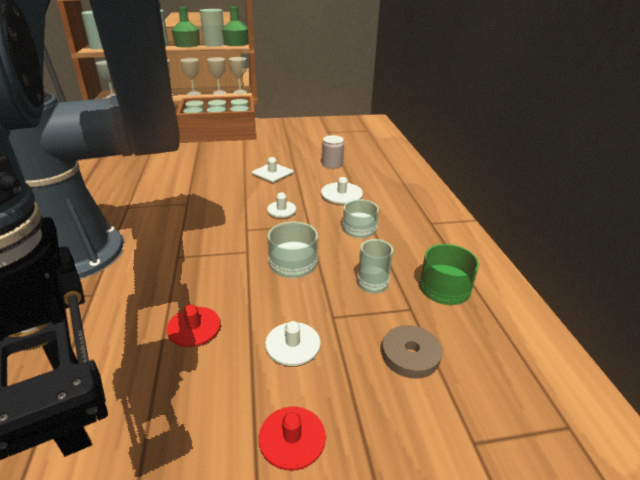

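The top picture shows these candidates:
- **Medium lid:** white at (454,280). The red ones at (427,359) and (532,289) are look-alikes.
- **Large jar:** clear at (347,267). The green one at (400,137) is the look-alike.
- **Other lids:** small lid white at (250,272), large lid white at (222,198), and the square one at (152,277) is to be left.

Next I fit the poses from silhouettes in both views and confirm them on one crop.

```bash
cat >> h.py <<'E'
from scipy.optimize import minimize
A=np.linspace(0,2*np.pi,48,endpoint=False)
def circ(r,z): return np.c_[r*np.cos(A),r*np.sin(A),0*A+z]
def jar(d,h): return [[circ(d/2,0),circ(d/2,h)]]
def lid(d): return [[circ((d-.034)/2,0),circ(d/2,.006),circ(d/2,.014)],[circ(.013,.014),circ(.013,.048),circ(.009,.054)]]
MOD=dict(small_jar=jar(.064,.09),medium_jar=jar(.084,.06),large_jar=jar(.104,.075),small_lid=lid(.074),medium_lid=lid(.094),large_lid=lid(.114))
def sil(p,m,o,s=4):
    im=np.zeros((480*s,640*s),np.uint8)
    for part in m:
        q=proj(p,np.vstack(part)+o)
        h=cv2.convexHull(((q+.5)*s).astype(np.float32)).round().astype(int); cv2.fillPoly(im,[h],255)
    return cv2.resize(im,(640,480),interpolation=cv2.INTER_AREA)/255.
def fit(p,m,mask,x0,z=0):
    mask=mask.astype(float)
    def cost(v):
        s=sil(p,m,[v[0],v[1],z]); return 1-np.minimum(s,mask).sum()/np.maximum(s,mask).sum()
    x0=np.array(x0[:2]); r=minimize(cost,x0,method="Nelder-Mead",options=dict(initial_simplex=[x0,x0+[.012,0],x0+[0,.012]],xatol=2e-4,fatol=1e-4))
    return r.x,1-r.fun
E
python3 - <<'E'
from h import *
G=dict(small_jar=(.645,-.192),medium_jar=(.66,.01),large_jar=(.483,-.108),small_lid=(.482,.12),medium_lid=(.46,-.343),large_lid=(.648,.18))
V={}
for n in("top","side"):
    a=imaging.camera(n);p=par(n);b=a[:,:,::-1].copy()
    for t,g in G.items():
        c0=proj(p,[[*g,.03]])[0]
        cs=[c for c in imaging.cut_out(n,t) if np.hypot(*(np.array(c["box"][:2])-c0))<22]
        if not cs: print(n,t,"none");continue
        x,i=fit(p,MOD[t],cs[0]["pixels"],g)
        print(n,t,np.round(x,4),round(i,3),round(cs[0]["confidence"],2))
        s=(sil(p,MOD[t],[*x,0])>.5).astype(np.uint8)
        cv2.drawContours(b,cv2.findContours(s,0,2)[0],-1,(255,0,255),1); V[n]=b
im=np.vstack([cv2.resize(V["top"][120:320,190:590],(800,400))[:300],cv2.resize(V["side"][150:370,180:500],(436,300)).copy() if 0 else cv2.copyMakeBorder(cv2.resize(V["side"][160:370,220:480],(371,300)),0,0,0,429,0)])
cv2.imwrite("pics/c1.png",im)
o=get_obs();print(R.from_quat(o["tool_rot"]).as_matrix().round(3),o["position"],o["time"],o["grip_width"])
E
```

```text
top small_jar [ 0.6396 -0.1975] 0.956 0.9
top medium_jar [0.6586 0.009 ] 0.932 0.58
top large_jar [ 0.4843 -0.1053] 0.953 0.77
top small_lid [0.4778 0.11  ] 0.945 0.85
top medium_lid [ 0.4572 -0.3429] 0.972 0.77
top large_lid [0.649 0.179] 0.97 0.62
side small_jar none
side medium_jar [0.6591 0.0165] 0.958 0.72
side large_jar [ 0.483  -0.0998] 0.967 0.66
side small_lid [0.4766 0.118 ] 0.88 0.71
side medium_lid [ 0.4577 -0.3391] 0.967 0.85
side large_lid [0.6493 0.1892] 0.929 0.8
[[-0.     0.363 -0.932]
 [-0.    -0.932 -0.363]
 [-1.     0.     0.   ]] [ 0.22708637 -0.58227706  0.22255086] 1.7 0.08708231067741494
```

View pics/c1.png

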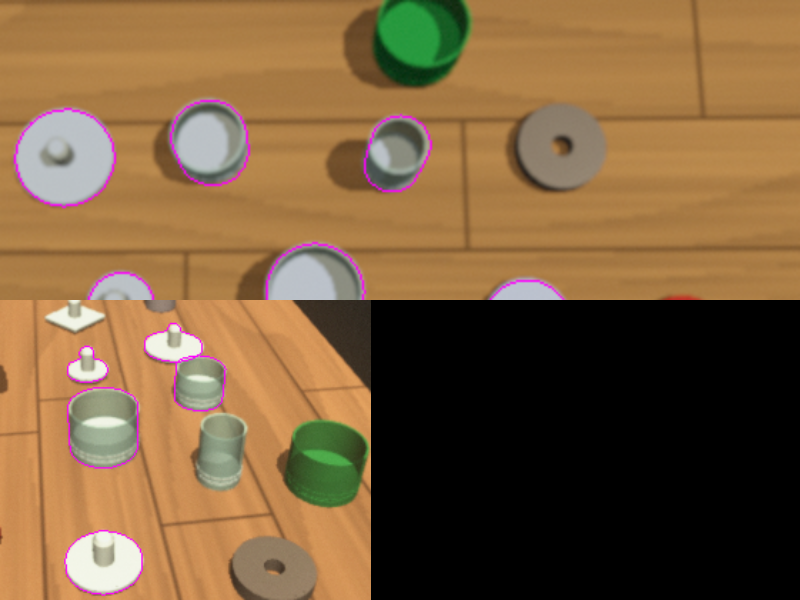

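The outlines fit, and the crop confirms the white medium lid and the clear large jar. The side view disagrees with the top view by up to 9 mm in y, so I'll refine with the wrist camera. First I move over the medium lid.

```bash
cat >> h.py <<'E'
def delta(tgt,msg=""):
    o=get_obs(); M=R.from_quat(o["tool_rot"]).as_matrix()
    print(msg,"t",round(o["time"],2),"tcp",np.round(o["position"],4),"F",np.round(o["ft_force"],1),"w",round(o["grip_width"],4),"shift mm",np.round(1000*M.T@(np.array(tgt)-o["position"]),1),"q",np.round(o["q"],2))
def look(ts,f=None):
    p=par("wrist"); a=imaging.camera("wrist"); b=a[:,:,::-1].copy(); out={}
    for t,(g,z) in ts.items():
        c0=proj(p,[[*g,z+.03]])[0]
        cs=sorted([c for c in imaging.cut_out("wrist",t) if np.hypot(*(np.array(c["box"][:2])-c0))<60],key=lambda c:np.hypot(*(np.array(c["box"][:2])-c0)))
        if not cs: print(t,"none",c0.round());continue
        x,i=fit(p,MOD[t],cs[0]["pixels"],g,z); out[t]=x
        print(t,np.round(x,4),"iou",round(i,3),"conf",round(cs[0]["confidence"],2),"box",np.round(cs[0]["box"]))
        cv2.drawContours(b,cv2.findContours((sil(p,MOD[t],[*x,z])>.5).astype(np.uint8),0,2)[0],-1,(255,0,255),1)
    if f: cv2.imwrite("pics/"+f,b)
    return out
E
python3 -m inch '[[87,[0,-23,-50],[0,0,0]],[87,[0,-23,-50],[0,0,0]],[87,[0,-23,-50],[0,0,0]],[87,[0,-23,-50],[0,0,0]],[87,[0,-23,-50],[0,0,0]],[87,[0,-23,-50],[0,0,0]],[87,[0,0,0],[0,0,0]]]' 20
python3 - <<'E'
from h import *
r=look({"medium_lid":((.457,-.342),0)},"w1.png")
x=r.get("medium_lid",(.457,-.342)); delta([*x,.021])
E
```

```text
time: 2.58
position: [0.4635, -0.341, 0.2227]
tool_rot: [0.696, 0.128, -0.694, 0.131]
ft_force: [-0.6, 1.0, -0.1]
grip_width: 0.0871
medium_lid [ 0.4567 -0.3405] iou 0.96 conf 0.8 box [312. 211.  89.  90.]
 t 2.67 tcp [ 0.4616 -0.3439  0.2226] F [ 0.2 -0.8  0.4] w 0.0872 shift mm [201.6  -6.2   3.3] q [-0.83  0.46  1.56 -0.    1.11  0.37]
```

View pics/w1.png

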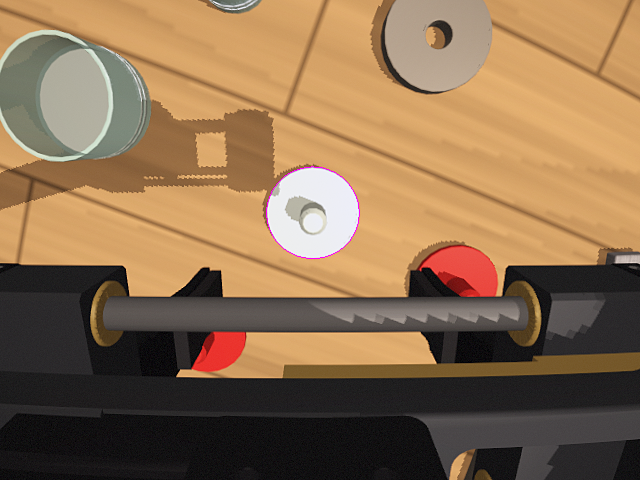

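The wrist view shows the white lid at (312,211), and it agrees with the top view within 2 mm. I descend and grip it.

```bash
python3 -m inch '[[87,[50,-6,3],[0,0,0]],[60,[50,0,0],[0,0,0]],[60,[50,0,0],[0,0,0]],[60,[25,0,0],[0,0,0]],[60,[0,0,0],[0,0,0]]]' 25
python3 - <<'E'
from h import *
delta([.4567,-.3405,.021])
E
```

```text
time: 3.3
position: [0.4545, -0.3514, 0.045]
tool_rot: [0.697, 0.119, -0.695, 0.13]
ft_force: [0.2, -0.1, 0.1]
grip_width: 0.0618
 t 3.3 tcp [ 0.4545 -0.3514  0.045 ] F [ 0.2 -0.1  0.1] w 0.0618 shift mm [23.9 -9.8 -5.8] q [-0.85  0.71  1.7  -0.01  0.71  0.37]
```

```bash
cat >> h.py <<'E'
M0=np.array([[0,.363,-.932],[0,-.932,-.363],[-1,0,0]])
_d=delta
def delta(tgt,msg=""):
    _d(tgt,msg); M=R.from_quat(get_obs()["tool_rot"]); print(" turn deg",np.round((M.inv()*R.from_matrix(M0)).as_rotvec(degrees=True),2))
E
python3 -m inch '[[60,[8,-10,-6],[0,0,0]],[60,[0,0,0],[0,0,0]]]'
python3 - <<'E'
from h import *
delta([.4567,-.3405,.021])
E
```

```text
time: 3.55
position: [0.4566, -0.3415, 0.0382]
tool_rot: [0.698, 0.117, -0.694, 0.13]
ft_force: [-0.3, 0.3, -0.4]
grip_width: 0.0599
 t 3.55 tcp [ 0.4566 -0.3415  0.0382] F [-0.3  0.3 -0.4] w 0.0599 shift mm [17.1 -1.2 -0.4] q [-0.84  0.72  1.72 -0.01  0.69  0.39]
 turn deg [-1.17 -0.11 -1.04]
```

```bash
python3 -m inch '[[60,[9,-1,0],[-1,0,-1]],[60,[8,0,0],[0,0,0]],[20,[0,0,0],[0,0,0]],[20,[0,0,0],[0,0,0]],[20,[0,0,0],[0,0,0]],[20,[0,0,0],[0,0,0]]]' 25
python3 - <<'E'
from h import *
delta([.4567,-.3405,.021])
E
```

```text
time: 4.3
position: [0.458, -0.3421, 0.0225]
tool_rot: [0.697, 0.129, -0.693, 0.132]
ft_force: [-0.4, -0.3, -0.1]
grip_width: 0.0276
 t 4.3 tcp [ 0.458  -0.3421  0.0225] F [-0.4 -0.3 -0.1] w 0.0276 shift mm [ 1.5 -2.   0.7] q [-0.84  0.75  1.71  0.    0.67  0.36]
 turn deg [-0.04 -0.22 -0.28]
```

```bash
python3 -m inch '[[20,[0,0,0],[0,0,0]],[20,[0,0,0],[0,0,0]],[20,[-20,0,0],[0,0,0]],[20,[-40,0,0],[0,0,0]],[20,[-45,0,0],[0,0,0]],[20,[-45,0,0],[0,0,0]],[20,[-30,0,0],[0,0,0]],[20,[0,0,0],[0,0,0]]]' 25
python3 - <<'E'
from h import *
delta([.659,.010,.20])
E
```

```text
time: 5.3
position: [0.4559, -0.3404, 0.2055]
tool_rot: [0.696, 0.13, -0.694, 0.13]
ft_force: [-0.2, -0.1, -2.4]
grip_width: 0.0253
 t 5.3 tcp [ 0.4559 -0.3404  0.2055] F [-0.2 -0.1 -2.4] w 0.0253 shift mm [   6.1 -253.1 -316.1] q [-0.84  0.47  1.59  0.    1.07  0.36]
 turn deg [-0.06 -0.11  0.01]
```

```bash
python3 -m inch '[[20,[0,-16,-20],[0,0,0]],[20,[0,-28,-35],[0,0,0]],[20,[0,-28,-35],[0,0,0]],[20,[0,-28,-35],[0,0,0]],[20,[0,-28,-35],[0,0,0]],[20,[0,-28,-35],[0,0,0]],[20,[0,-20,-26],[0,0,0]],[20,[0,0,0],[0,0,0]],[20,[0,0,0],[0,0,0]]]'
python3 - <<'E'
from h import *
r=look({"medium_jar":((.659,.010),0),"small_jar":((.640,-.197),0),"large_lid":((.649,.180),0)},"w2.png")
delta([.659,.010,.20])
E
```

```text
time: 6.42
position: [0.5931, -0.086, 0.1866]
tool_rot: [-0.687, -0.135, 0.703, -0.123]
ft_force: [-1.1, 0.0, -1.9]
grip_width: 0.0252
medium_jar [0.658  0.0112] iou 0.972 conf 0.62 box [232.  95. 122. 123.]
small_jar none [460. 211.]
large_lid none [42. 39.]
 t 6.62 tcp [ 0.5938 -0.087   0.1881] F [-0.2  0.1 -1.9] w 0.0253 shift mm [-12.2 -67.5 -95.3] q [-0.33  0.54  1.51  0.01  1.11  0.87]
 turn deg [-0.34  0.96  1.17]
```

View pics/w2.png

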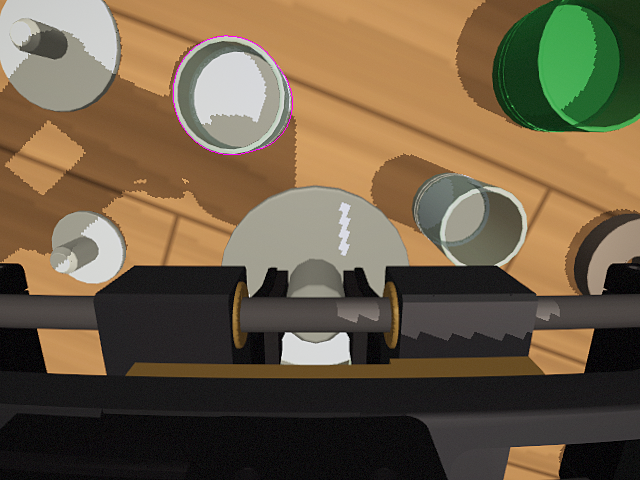

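The held lid is level and the medium jar at (232,95) is confirmed at (0.658, 0.011). I move over it, straighten the tool, and re-check before lowering.

```bash
python3 -m inch '[[20,[-2,-23,-32],[0,1,1]],[20,[0,-23,-32],[0,0,0]],[20,[0,-20,-30],[0,0,0]],[20,[0,0,0],[0,0,0]]]'
python3 - <<'E'
from h import *
delta([.658,.011,.10])
E
```

```text
time: 7.12
position: [0.6598, 0.0052, 0.191]
tool_rot: [0.697, 0.126, -0.695, 0.125]
ft_force: [-0.0, -0.4, -2.0]
grip_width: 0.0253
 t 7.12 tcp [0.6598 0.0052 0.191 ] F [-0.  -0.4 -2. ] w 0.0253 shift mm [91.  -6.  -0.2] q [-0.16  0.61  1.37  0.    1.16  1.05]
 turn deg [-0.82 -0.14  0.04]
```

```bash
python3 -m inch '[[20,[20,-6,0],[0,0,0]],[20,[25,0,0],[0,0,0]],[20,[25,0,0],[0,0,0]],[20,[18,0,0],[0,0,0]],[20,[0,0,0],[0,0,0]],[20,[0,0,0],[0,0,0]]]'
python3 - <<'E'
from h import *
delta([.658,.011,.0775])
E
```

```text
time: 7.88
position: [0.6568, 0.0033, 0.1028]
tool_rot: [0.697, 0.122, -0.695, 0.124]
ft_force: [0.1, -0.3, -0.6]
grip_width: 0.0251
 t 7.88 tcp [0.6568 0.0033 0.1028] F [ 0.1 -0.3 -0.6] w 0.0251 shift mm [25.3 -6.9 -3.7] q [-0.16  0.71  1.45 -0.    0.98  1.06]
 turn deg [-1.19 -0.15 -0.17]
```

```bash
python3 -m inch '[[20,[3,-7,-4],[-1,0,0]],[20,[0,0,0],[0,0,0]]]'
python3 - <<'E'
from h import *
delta([.658,.011,.0775])
E
python3 -m inch '[[20,[8,0,0],[0,0,0]],[20,[5,0,0],[0,0,0]],[20,[4,0,0],[0,0,0]],[20,[0,0,0],[0,0,0]]]'
python3 - <<'E'
from h import *
delta([.658,.011,.0775])
E
```

```text
time: 8.12
position: [0.6594, 0.0115, 0.1014]
tool_rot: [0.697, 0.128, -0.693, 0.131]
ft_force: [-0.0, 0.5, -2.5]
grip_width: 0.0249
 t 8.12 tcp [0.6594 0.0115 0.1014] F [-0.   0.5 -2.5] w 0.0249 shift mm [23.9 -0.1  1.6] q [-0.15  0.71  1.44 -0.    0.98  1.05]
 turn deg [-0.14 -0.32 -0.26]
time: 8.62
position: [0.6598, 0.0119, 0.0837]
tool_rot: [0.698, 0.129, -0.693, 0.131]
ft_force: [0.6, 0.6, -0.6]
grip_width: 0.0254
 t 8.62 tcp [0.6598 0.0119 0.0837] F [ 0.6  0.6 -0.6] w 0.0254 shift mm [6.2 0.2 2. ] q [-0.15  0.74  1.45 -0.    0.94  1.05]
 turn deg [-0.09 -0.35 -0.29]
```

```bash
python3 -m inch '[[20,[2,0,2],[0,0,0]],[20,[2,0,0],[0,0,0]],[20,[1.5,0,0],[0,0,0]],[20,[0,0,0],[0,0,0]]]'
python3 -m inch '[[20,[1,0,0],[0,0,0]],[20,[0,0,0],[0,0,0]]]'
```

```text
time: 9.12
position: [0.658, 0.0109, 0.0779]
tool_rot: [0.698, 0.129, -0.692, 0.131]
ft_force: [-0.2, -0.1, -1.5]
grip_width: 0.0251
time: 9.38
position: [0.6581, 0.0109, 0.077]
tool_rot: [0.698, 0.128, -0.692, 0.131]
ft_force: [0.1, -0.2, -2.3]
grip_width: 0.0251
```

```bash
python3 -m inch '[[20,[1,0,0],[0,0,0]],[20,[0,0,0],[0,0,0]]]'
python3 -m inch '[[20,[1,0,0],[0,0,0]],[20,[0,0,0],[0,0,0]]]'
```

```text
time: 9.62
position: [0.6584, 0.0109, 0.0766]
tool_rot: [0.698, 0.128, -0.692, 0.131]
ft_force: [-0.1, -0.0, -1.4]
grip_width: 0.0252
time: 9.88
position: [0.6585, 0.0109, 0.0766]
tool_rot: [0.698, 0.128, -0.692, 0.132]
ft_force: [0.0, 1.0, -1.1]
grip_width: 0.0254
```

Contact came at z = 0.0766, against a predicted 0.0765. I release and rise, then go over the large lid.

```bash
python3 -m inch '[[55,[0,0,0],[0,0,0]],[55,[0,0,0],[0,0,0]],[55,[0,0,0],[0,0,0]],[55,[-25,0,0],[0,0,0]],[55,[-45,0,0],[0,0,0]],[55,[-50,0,0],[0,0,0]],[55,[0,0,0],[0,0,0]]]'
python3 - <<'E'
from h import *
r=look({"large_lid":((.649,.180),0),"medium_lid":((.658,.011),.054)},"w3.png")
delta([.649,.180,.20])
E
```

```text
time: 10.75
position: [0.6579, 0.011, 0.1985]
tool_rot: [0.698, 0.128, -0.692, 0.131]
ft_force: [0.4, 0.5, -0.0]
grip_width: 0.0548
large_lid [0.6484 0.1811] iou 0.981 conf 0.69 box [144. 154. 125. 126.]
medium_lid [0.6574 0.0117] iou 0.964 conf 0.84 box [315. 223. 115. 113.]
 t 10.9 tcp [0.6537 0.0115 0.1925] F [ 0.4  0.2 -0.9] w 0.0551 shift mm [  -7.6 -158.8  -56.4] q [-0.15  0.6   1.38 -0.    1.16  1.05]
 turn deg [-0.11  0.21  0.02]
```

View pics/w3.png

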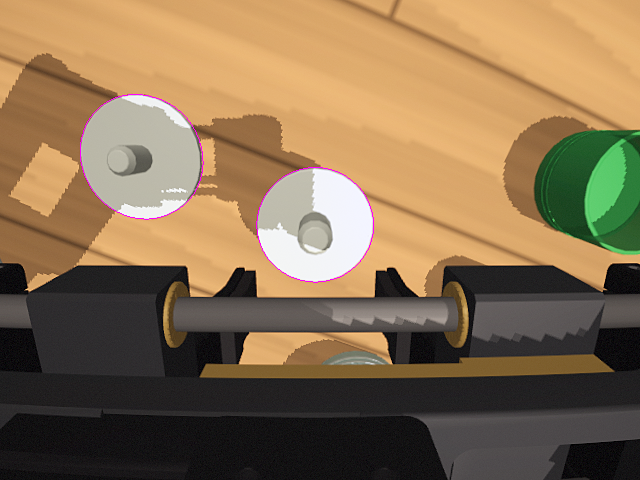

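The medium lid sits level on its jar, with its fitted outline centred at (315,223) and matching the seated height. The large lid is at (0.648, 0.181), pixel (142,156).

```bash
python3 -m inch '[[60,[0,-40,-14],[0,0,0]],[60,[0,-40,-14],[0,0,0]],[60,[0,-40,-14],[0,0,0]],[60,[0,-38,-14],[0,0,0]],[60,[0,0,0],[0,0,0]]]'
python3 - <<'E'
from h import *
delta([.6484,.181,.0215])
E
```

```text
time: 11.52
position: [0.6431, 0.1822, 0.1803]
tool_rot: [-0.687, -0.13, 0.704, -0.128]
ft_force: [-0.7, 0.2, 0.1]
grip_width: 0.06
 t 11.53 tcp [0.6431 0.1822 0.1803] F [-0.7  0.2  0.1] w 0.06 shift mm [158.6   4.1  -8.2] q [0.11 0.64 1.34 0.   1.19 1.31]
 turn deg [-0.3   1.32  0.4 ]
```

```bash
python3 -m inch '[[60,[35,4,-5],[0,1,0]],[60,[45,0,0],[0,0,0]],[60,[35,0,0],[0,0,0]],[60,[15,0,0],[0,0,0]],[60,[0,0,0],[0,0,0]]]'
python3 - <<'E'
from h import *
delta([.6484,.181,.0215])
E
```

```text
time: 12.15
position: [0.6445, 0.1765, 0.0405]
tool_rot: [-0.689, -0.13, 0.701, -0.127]
ft_force: [-0.4, 0.0, 0.7]
grip_width: 0.0603
 t 12.15 tcp [0.6445 0.1765 0.0405] F [-0.4  0.   0.7] w 0.0603 shift mm [18.9 -2.7 -5.6] q [0.1  0.81 1.43 0.   0.92 1.3 ]
 turn deg [-0.37  0.89  0.42]
```

```bash
python3 -m inch '[[60,[5,-3,-5],[0,1,0]],[60,[8,0,0],[0,0,0]],[60,[5,0,0],[0,0,0]],[60,[0,0,0],[0,0,0]]]'
python3 - <<'E'
from h import *
delta([.6484,.181,.0215])
E
```

```text
time: 12.65
position: [0.6511, 0.1815, 0.0251]
tool_rot: [0.698, 0.131, -0.692, 0.126]
ft_force: [0.1, 0.2, 0.2]
grip_width: 0.0599
 t 12.65 tcp [0.6511 0.1815 0.0251] F [0.1 0.2 0.2] w 0.0599 shift mm [ 3.6 -0.5  2.8] q [0.1  0.84 1.43 0.01 0.87 1.3 ]
 turn deg [-0.38 -0.56  0.31]
```

```bash
python3 -m inch '[[60,[3,0,2],[0,0,0]],[20,[0,0,0],[0,0,0]],[20,[0,0,0],[0,0,0]],[20,[0,0,0],[0,0,0]],[20,[0,0,0],[0,0,0]],[20,[0,0,0],[0,0,0]],[20,[0,0,0],[0,0,0]]]' 30
python3 -m inch '[[20,[-20,0,0],[0,0,0]],[20,[-40,0,0],[0,0,0]],[20,[-45,0,0],[0,0,0]],[20,[-45,0,0],[0,0,0]],[20,[-30,0,0],[0,0,0]],[20,[0,0,0],[0,0,0]]]'
python3 - <<'E'
from h import *
delta([.484,-.105,.20])
E
```

```text
time: 13.52
position: [0.6498, 0.1809, 0.0229]
tool_rot: [0.699, 0.131, -0.692, 0.126]
ft_force: [0.2, -0.8, 0.7]
grip_width: 0.0251
time: 14.28
position: [0.6471, 0.1793, 0.212]
tool_rot: [0.699, 0.131, -0.692, 0.126]
ft_force: [0.9, -0.6, -2.4]
grip_width: 0.025
 t 14.28 tcp [0.6471 0.1793 0.212 ] F [ 0.9 -0.6 -2.4] w 0.025 shift mm [  8.2 207.4 254. ] q [0.1  0.6  1.33 0.01 1.21 1.3 ]
 turn deg [-0.37 -0.61  0.31]
```

```bash
python3 -m inch '[[20,[0,15,18],[0,0,0]],[20,[0,28,35],[0,0,0]],[20,[0,28,35],[0,0,0]],[20,[0,28,35],[0,0,0]],[20,[0,28,35],[0,0,0]],[20,[0,28,35],[0,0,0]],[20,[0,28,33],[0,0,0]],[20,[0,14,18],[0,0,0]],[20,[0,0,0],[0,0,0]]]'
python3 - <<'E'
from h import *
p=par("top"); imaging.camera("top")
for c in imaging.cut_out("top","large_jar"): print(np.round(c["box"]),c["confidence"])
delta([.4853,-.105,.12])
E
```

```text
time: 15.4
position: [0.4757, -0.0971, 0.1984]
tool_rot: [-0.692, -0.134, 0.698, -0.123]
ft_force: [0.9, 0.6, -1.9]
grip_width: 0.0254
 t 15.5 tcp [ 0.4768 -0.096   0.1987] F [ 0.5  0.2 -1.6] w 0.025 shift mm [78.5 12.8 -5. ] q [-0.43  0.38  1.79  0.01  0.98  0.76]
 turn deg [-0.16  0.28  0.95]
```

```bash
python3 -m inch '[[20,[20,10,-4],[0,0,1]],[20,[30,2,0],[0,0,0]],[20,[22,0,0],[0,0,0]],[20,[0,0,0],[0,0,0]],[20,[0,0,0],[0,0,0]]]'
python3 - <<'E'
from h import *
delta([.4853,-.105,.092])
a=save("side","s1.png"); cv2.imwrite("pics/s1c.png",cv2.resize(a[130:380,150:480,::-1],None,fx=2,fy=2))
E
```

```text
time: 16.12
position: [0.4883, -0.1012, 0.1247]
tool_rot: [-0.694, -0.131, 0.695, -0.133]
ft_force: [0.4, 0.4, -2.0]
grip_width: 0.0251
 t 16.12 tcp [ 0.4883 -0.1012  0.1247] F [ 0.4  0.4 -2. ] w 0.0251 shift mm [32.7  2.3  4.1] q [-0.43  0.51  1.84 -0.    0.79  0.77]
 turn deg [ 0.22  0.09 -0.12]
```

View pics/s1c.png

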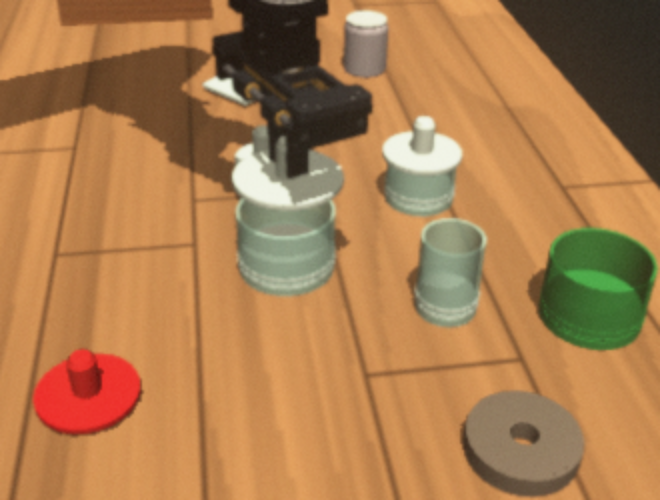

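The medium lid is seated, and the large lid hovers level over the large jar, at crop pixel (287,175). I lower it.

```bash
python3 -m inch '[[20,[6,2,4],[0,0,0]],[20,[10,0,0],[0,0,0]],[20,[8,0,0],[0,0,0]],[20,[0,0,0],[0,0,0]],[20,[0,0,0],[0,0,0]]]'
python3 - <<'E'
from h import *
delta([.4853,-.105,.092])
E
```

```text
time: 16.8
position: [0.4862, -0.1053, 0.1008]
tool_rot: [0.695, 0.13, -0.694, 0.133]
ft_force: [-0.2, 0.3, -2.1]
grip_width: 0.0252
 t 16.8 tcp [ 0.4862 -0.1053  0.1008] F [-0.2  0.3 -2.1] w 0.0252 shift mm [ 8.8 -0.6  0.7] q [-0.44  0.55  1.86 -0.    0.72  0.76]
 turn deg [ 0.22 -0.06 -0.27]
```

```bash
python3 -m inch '[[20,[3,0,0],[0,0,0]],[20,[2,0,0],[0,0,0]],[20,[1.5,0,0],[0,0,0]],[20,[1,0,0],[0,0,0]],[20,[1,0,0],[0,0,0]],[20,[0,0,0],[0,0,0]]]'
python3 -m inch '[[20,[1,0,0],[0,0,0]],[20,[0,0,0],[0,0,0]]]'
python3 -m inch '[[20,[1,0,0],[0,0,0]],[20,[0,0,0],[0,0,0]]]'
```

```text
time: 17.55
position: [0.4866, -0.1056, 0.0923]
tool_rot: [0.696, 0.13, -0.694, 0.134]
ft_force: [-0.3, -0.1, 0.2]
grip_width: 0.0248
time: 17.8
position: [0.4866, -0.1056, 0.092]
tool_rot: [0.696, 0.13, -0.694, 0.134]
ft_force: [-0.1, 1.4, 0.1]
grip_width: 0.025
time: 18.05
position: [0.4866, -0.1057, 0.092]
tool_rot: [0.696, 0.13, -0.694, 0.134]
ft_force: [-0.7, 0.2, 1.1]
grip_width: 0.0248
```

The lid landed at z = 0.0920, against a predicted 0.0919, and its weight is off the wrist. I release and go over the small lid.

```bash
python3 -m inch '[[55,[0,0,0],[0,0,0]],[55,[0,0,0],[0,0,0]],[55,[0,0,0],[0,0,0]],[55,[-25,0,0],[0,0,0]],[55,[-45,0,0],[0,0,0]],[55,[-40,0,0],[0,0,0]],[55,[0,0,0],[0,0,0]]]'
python3 -m inch '[[60,[0,-25,-8],[0,0,0]],[60,[0,-40,-14],[0,0,0]],[60,[0,-40,-14],[0,0,0]],[60,[0,-40,-14],[0,0,0]],[60,[0,-35,-12],[0,0,0]],[60,[0,0,0],[0,0,0]],[60,[0,0,0],[0,0,0]]]'
python3 - <<'E'
from h import *
r=look({"small_lid":((.4778,.110),0),"large_lid":((.485,-.105),.069)},"w4.png")
delta([*r.get("small_lid",(.478,.111)),.0225])
E
```

```text
time: 18.92
position: [0.4869, -0.1056, 0.2036]
tool_rot: [0.696, 0.13, -0.693, 0.134]
ft_force: [0.2, 0.4, -0.4]
grip_width: 0.0551
time: 19.8
position: [0.4752, 0.0889, 0.1954]
tool_rot: [-0.692, -0.13, 0.697, -0.132]
ft_force: [0.5, 0.3, -0.9]
grip_width: 0.0598
small_lid [0.4766 0.1129] iou 0.962 conf 0.85 box [293. 198.  82.  78.]
large_lid [ 0.4853 -0.105 ] iou 0.222 conf 0.87 box [546. 258. 122.  52.]
 t 19.95 tcp [0.4756 0.0883 0.1959] F [-0.3  0.  -0.1] w 0.0599 shift mm [173.2 -23.  -11. ] q [-0.04  0.38  1.8  -0.01  0.96  1.16]
 turn deg [-0.04  0.39 -0.15]
```

View pics/w4.png

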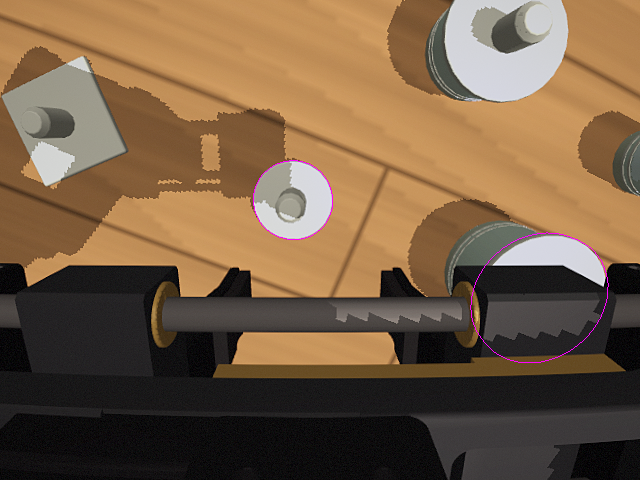

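The small lid is at (293,198), which puts it at (0.4766, 0.113). The large lid sits on its jar. I descend.

```bash
python3 -m inch '[[60,[10,-23,-11],[0,0,0]],[60,[45,0,0],[0,0,0]],[60,[45,0,0],[0,0,0]],[60,[35,0,0],[0,0,0]],[60,[10,0,0],[0,0,0]],[60,[0,0,0],[0,0,0]]]'
python3 - <<'E'
from h import *
delta([.4766,.1125,.0225])
E
```

```text
time: 20.7
position: [0.4833, 0.1077, 0.0489]
tool_rot: [0.697, 0.125, -0.694, 0.129]
ft_force: [0.3, -0.4, 1.1]
grip_width: 0.0602
 t 20.7 tcp [0.4833 0.1077 0.0489] F [ 0.3 -0.4  1.1] w 0.0602 shift mm [26.3 -7.   4.6] q [-0.    0.65  1.89 -0.01  0.59  1.22]
 turn deg [-0.62 -0.12 -0.38]
```

```bash
python3 -m inch '[[60,[8,-7,4],[-1,0,0]],[60,[10,0,0],[0,0,0]],[60,[7,0,0],[0,0,0]],[60,[0,0,0],[0,0,0]]]'
python3 - <<'E'
from h import *
delta([.4766,.1125,.0225])
E
```

```text
time: 21.2
position: [0.4793, 0.113, 0.0252]
tool_rot: [0.698, 0.131, -0.691, 0.136]
ft_force: [0.0, 0.5, 0.6]
grip_width: 0.0601
 t 21.2 tcp [0.4793 0.113  0.0252] F [0.  0.5 0.6] w 0.0601 shift mm [ 2.7 -0.6  2.7] q [ 0.01  0.69  1.91 -0.01  0.52  1.21]
 turn deg [ 0.44 -0.47 -0.52]
```

```bash
python3 -m inch '[[60,[2,0,2],[0,0,0]],[20,[0,0,0],[0,0,0]],[20,[0,0,0],[0,0,0]],[20,[0,0,0],[0,0,0]],[20,[0,0,0],[0,0,0]],[20,[0,0,0],[0,0,0]],[20,[0,0,0],[0,0,0]]]' 25
python3 -m inch '[[20,[-20,0,0],[0,0,0]],[20,[-40,0,0],[0,0,0]],[20,[-45,0,0],[0,0,0]],[20,[-45,0,0],[0,0,0]],[20,[-35,0,0],[0,0,0]],[20,[0,0,0],[0,0,0]]]'
python3 - <<'E'
from h import *
delta([.640,-.1975,.22])
E
```

```text
time: 22.08
position: [0.478, 0.1122, 0.0237]
tool_rot: [0.698, 0.131, -0.69, 0.136]
ft_force: [-0.1, -0.1, -0.4]
grip_width: 0.0256
time: 22.82
position: [0.4746, 0.113, 0.2127]
tool_rot: [0.697, 0.131, -0.692, 0.136]
ft_force: [-0.1, -0.9, -1.9]
grip_width: 0.025
 t 22.82 tcp [0.4746 0.113  0.2127] F [-0.1 -0.9 -1.9] w 0.025 shift mm [ -4.2 349.8 -38.8] q [ 0.01  0.36  1.79 -0.01  0.99  1.2 ]
 turn deg [ 0.44 -0.33 -0.47]
```

```bash
python3 -m inch '[[20,[-2,25,0],[0,0,0]],[20,[-2,42,0],[0,0,0]],[20,[0,42,0],[0,0,0]],[20,[0,42,0],[0,0,0]],[20,[0,42,0],[0,0,0]],[20,[0,42,0],[0,0,0]],[20,[0,25,0],[0,0,0]],[20,[0,0,0],[0,0,0]],[20,[0,0,0],[0,0,0]]]'
python3 - <<'E'
from h import *
r=look({"small_jar":((.640,-.1975),0)},"w5.png")
delta([*r.get("small_jar",(.640,-.1975)),.20])
E
```

```text
time: 23.95
position: [0.5635, -0.1313, 0.203]
tool_rot: [-0.688, -0.137, 0.7, -0.131]
ft_force: [0.4, -0.6, -1.9]
grip_width: 0.0253
small_jar [ 0.6371 -0.1932] iou 0.976 conf 0.63 box [426. 165. 103.  91.]
 t 24.05 tcp [ 0.5638 -0.1312  0.2035] F [ 0.2  0.7 -1.1] w 0.025 shift mm [  2.   84.9 -44.9] q [-0.42  0.5   1.56 -0.    1.11  0.77]
 turn deg [0.62 0.85 0.56]
```

View pics/w5.png

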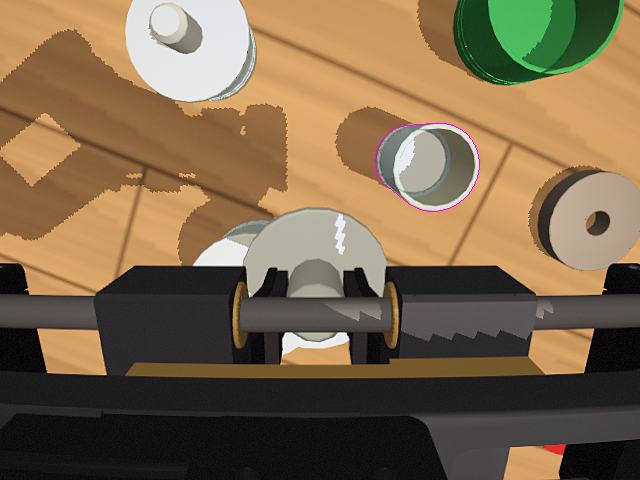

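The jar is at (426,165). The wrist gives (0.637, -0.193) and the top view gives (0.640, -0.198), so I take the middle (0.639, -0.195). That is well inside the 8 mm of play.

```bash
python3 -m inch '[[20,[-2,28,-15],[1,1,0]],[20,[0,32,-17],[0,0,0]],[20,[0,25,-14],[0,0,0]],[20,[0,0,0],[0,0,0]],[20,[0,0,0],[0,0,0]]]'
python3 - <<'E'
from h import *
delta([.639,-.195,.13])
E
```

```text
time: 24.68
position: [0.6367, -0.1864, 0.2051]
tool_rot: [-0.694, -0.136, 0.696, -0.126]
ft_force: [-0.2, 0.6, -0.3]
grip_width: 0.0251
 t 24.68 tcp [ 0.6367 -0.1864  0.2051] F [-0.2  0.6 -0.3] w 0.0251 shift mm [74.9  9.9  1. ] q [-0.46  0.6   1.34  0.01  1.21  0.74]
 turn deg [ 0.08 -0.04  0.82]
```

```bash
python3 -m inch '[[20,[15,9,1],[0,0,1]],[20,[25,0,0],[0,0,0]],[20,[20,0,0],[0,0,0]],[20,[8,0,0],[0,0,0]],[20,[0,0,0],[0,0,0]]]'
python3 - <<'E'
from h import *
delta([.639,-.195,.1077])
a=save("side","s2.png"); cv2.imwrite("pics/s2c.png",cv2.resize(a[150:380,180:500,::-1],None,fx=2,fy=2))
E
```

```text
time: 25.3
position: [0.6353, -0.1886, 0.1374]
tool_rot: [-0.694, -0.133, 0.695, -0.133]
ft_force: [-0.3, 0.2, -1.0]
grip_width: 0.0256
 t 25.3 tcp [ 0.6353 -0.1886  0.1374] F [-0.3  0.2 -1. ] w 0.0256 shift mm [29.7  7.3 -1.2] q [-0.46  0.67  1.41 -0.    1.06  0.74]
 turn deg [ 0.38  0.06 -0.04]
```

View pics/s2c.png

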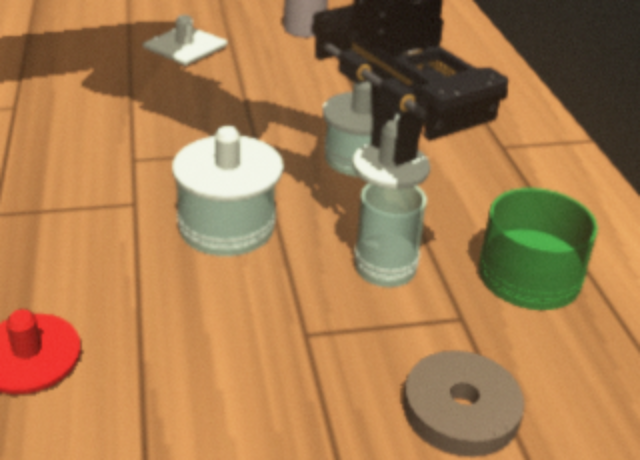

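The large lid is seated level, and the small lid hovers just over the small jar, at crop pixel (391,160). I correct 7 mm sideways, then lower.

```bash
python3 -m inch '[[20,[3,7,-1],[0,0,0]],[20,[7,0,0],[0,0,0]],[20,[5,0,0],[0,0,0]],[20,[0,0,0],[0,0,0]],[20,[0,0,0],[0,0,0]]]'
python3 - <<'E'
from h import *
delta([.639,-.195,.1077])
E
```

```text
time: 25.98
position: [0.6406, -0.1961, 0.124]
tool_rot: [0.696, 0.131, -0.693, 0.134]
ft_force: [-0.4, -0.4, -1.7]
grip_width: 0.0251
 t 25.98 tcp [ 0.6406 -0.1961  0.124 ] F [-0.4 -0.4 -1.7] w 0.0251 shift mm [16.3 -1.6  1.1] q [-0.46  0.7   1.4  -0.    1.04  0.73]
 turn deg [ 0.37 -0.13 -0.24]
```

```bash
python3 -m inch '[[20,[4,-1,1],[0,0,0]],[20,[4,0,0],[0,0,0]],[20,[3,0,0],[0,0,0]],[20,[2,0,0],[0,0,0]],[20,[1.5,0,0],[0,0,0]],[20,[0,0,0],[0,0,0]]]'
python3 -m inch '[[20,[1,0,0],[0,0,0]],[20,[0,0,0],[0,0,0]]]'
python3 -m inch '[[20,[1,0,0],[0,0,0]],[20,[0,0,0],[0,0,0]]]'
```

```text
time: 26.72
position: [0.6392, -0.1954, 0.1085]
tool_rot: [0.696, 0.132, -0.693, 0.134]
ft_force: [-1.0, 0.2, -0.6]
grip_width: 0.0252
time: 26.98
position: [0.6395, -0.1955, 0.1079]
tool_rot: [0.696, 0.131, -0.693, 0.134]
ft_force: [-0.0, -0.1, -1.1]
grip_width: 0.0252
time: 27.22
position: [0.6397, -0.1956, 0.1079]
tool_rot: [0.696, 0.131, -0.693, 0.135]
ft_force: [0.3, -0.1, -0.8]
grip_width: 0.025
```

It has stopped at 0.1079, against a predicted 0.1077. I release, rise and check.

```bash
python3 -m inch '[[55,[1,0,0],[0,0,0]],[55,[0,0,0],[0,0,0]],[55,[0,0,0],[0,0,0]],[55,[0,0,0],[0,0,0]],[55,[-25,0,0],[0,0,0]],[55,[-45,0,0],[0,0,0]],[55,[-45,0,0],[0,0,0]],[55,[-30,0,0],[0,0,0]],[55,[0,50,10],[0,0,0]],[55,[0,50,10],[0,0,0]],[55,[0,0,0],[0,0,0]]]'
python3 - <<'E'
from h import *
G=dict(small_lid=((.639,-.195),.084),medium_lid=((.658,.011),.054),large_lid=((.4855,-.105),.069))
V={}
for n in("top","side"):
    a=imaging.camera(n);p=par(n);V[n]=a[:,:,::-1].copy()
    for t,(g,z) in G.items():
        c0=proj(p,[[*g,z+.03]])[0]
        cs=[c for c in imaging.cut_out(n,t) if np.hypot(*(np.array(c["box"][:2])-c0))<25]
        if not cs: print(n,t,"none");continue
        x,i=fit(p,MOD[t],cs[0]["pixels"],g,z); print(n,t,np.round(x,4),round(i,3))
    for t in("small_jar","medium_jar","large_jar","square_lid","grit_tin","felt_wheel"):
        for c in imaging.tip_of(n,t)[:2]: print(n,t,np.round(c["pixel"]),np.round(onz(p,c["pixel"],0)[:2],3),round(c["confidence"],2))
cv2.imwrite("pics/f.png",V["top"]); cv2.imwrite("pics/fs.png",cv2.resize(V["side"][130:380,180:500],None,fx=2.4,fy=2.4))
delta([0,0,0])
E
```

```text
time: 28.6
position: [0.6583, -0.2971, 0.2565]
tool_rot: [0.696, 0.132, -0.693, 0.136]
ft_force: [-0.4, -0.0, -0.4]
grip_width: 0.0548
top small_lid [ 0.6586 -0.1743] 0.25
top medium_lid [0.659  0.0093] 0.897
top large_lid [ 0.5825 -0.0912] 0.028
top small_jar [385. 201.] [ 0.642 -0.197] 0.4
top medium_jar [300. 194.] [ 0.66  -0.001] 0.51
top large_jar [395. 142.] [ 0.784 -0.224] 0.84
top grit_tin [132. 194.] [0.665 0.395] 0.97
side small_lid [ 0.6401 -0.1922] 0.931
side medium_lid [0.6597 0.0168] 0.942
side large_lid [ 0.486  -0.1011] 0.941
side medium_jar [358. 229.] [0.657 0.012] 0.79
side large_jar [292. 266.] [ 0.482 -0.114] 0.74
side large_jar [445. 288.] [ 0.783 -0.23 ] 0.64
side square_lid [273. 178.] [0.47  0.313] 0.63
side grit_tin [332. 164.] [0.663 0.39 ] 0.61
side felt_wheel [408. 354.] [ 0.653 -0.385] 0.81
 t 29.6 tcp [ 0.6581 -0.2929  0.2565] F [ 1.4 -0.3 -0.4] w 0.055 shift mm [ 253.  -519.2  501. ] q [-0.57  0.63  1.13  0.    1.37  0.61]
 turn deg [ 0.73 -0.17 -0.22]
```

View pics/fs.png

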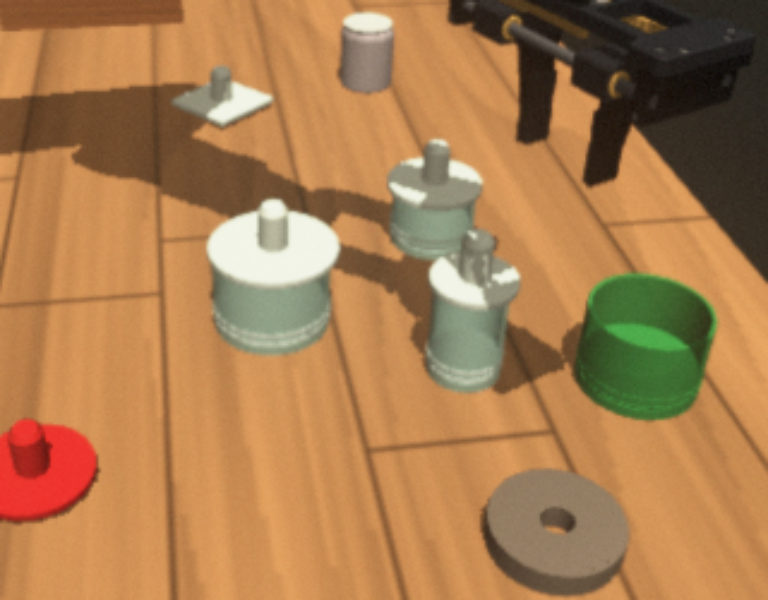

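View pics/f.png

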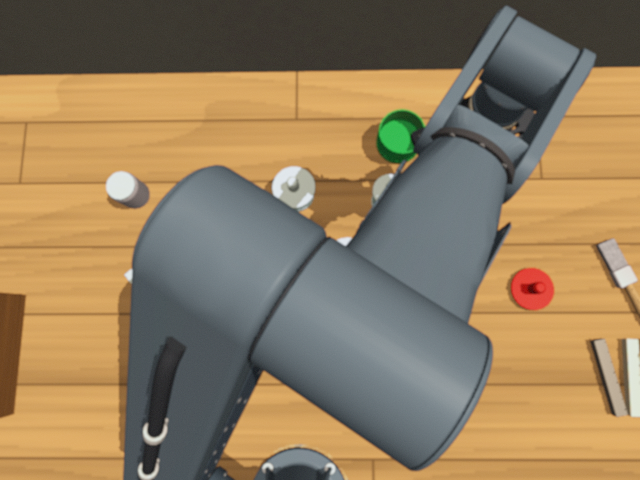

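The side view shows all three lids level on their jars, at crop pixels (273,245), (435,188) and (474,280). The bystanders are unmoved and the gripper is clear. The top view is mostly blocked by the arm. I hand in.

```bash
python3 -c "
from rig import robot; print(robot.hand_in())"
```

```text
the job is handed in; nothing more can be done
None
```

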